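# Level the display riser on the cafe counter

## Robot

A 7-joint arm with a two-finger parallel gripper is mounted at the origin on a cart in front of the work surface, level with it; the furniture and walls round the work are solid. World frame = base frame: x ahead of the robot, y to its left, z up, the work surface at z = 0. Lengths are in mm, angles in rad, forces in N, time in s.
With the tool pointing down it reaches from about 400 to 900 mm from the base axis. Payload 5.6 kg.
Tool frame: the origin (TCP) lies between the finger pads; the fingertips stand 22 mm ahead of it and the grasp point (between the pads) lies 3 mm ahead of it (r.tip_extent is the distance from the TCP to the fingertips, in mm); z points along the fingers, y is the direction in which the jaws open and shut (so a half turn about z gives the same grasp; the last joint's range is limited). The gripper opens to 92 mm and grips with 3 to 60 N. Pads are 20 mm wide; open, the fingers measure 128 mm over their backs; the gripper's body (75 mm by 189 mm) begins 69 mm behind the grasp point.
Start: joints at [-1.238, 0.468, -0.012, 1.603, 0.006, 1.071, -0.056], TCP at [238.602, 604.631, 204.292] pointing down, gripper open.
Joint ranges: [-2.53, 2.53], [-0.31, 2.02], [-1.57, 1.55], [0.28, 2.44], [-1.29, 4.43], [0.15, 1.84], [-2.92, 2.92]. Speed limits (rad/s): [2.57, 2.57, 3.14, 3.14, 3.14, 3.14, 3.14].

## Interface

Orientations are given as a unit quaternion [x, y, z, w].
In Python, from bench import sensors, camera, r, finder gives the robot as it stands.
- The arm moves only by the shell command python3 -m pendant 'ROWS' [FORCE]. ROWS is JSON, a list of rows, each a list of 7 numbers: the gripper's target within -1 to 1 (shut at 1, half-way at 0, fully open at -1), then the shift along the tool's x, y, z in cm, then the turn, a rotation vector about the tool's x, y, z in degrees. A call has 1 to 10 rows; each row is the pose to reach, as a shift and turn from the pose measured when the call began, along the tool's axes at that moment; what a row does not reach only later rows make up. A row lasts 1/10 s, in which the tool goes at most 50 mm and 8.59 degrees, less where a joint would pass 70% of its speed; a pose out of reach is approached as far as the arm can. A call with a gripper value outside its range is refused whole. The fingers move at their own pace and stop on an object; FORCE is the grip in N (left out, the last holds). Time passes only in rows, so rows that repeat a pose let the fingers close. It gives the time, the measured TCP pose, the force and the opening at its end, in the units of the state.
- sensors.get_state(): the state, without advancing time (a new reading comes with each control period).
- camera(name): name is "scene" or "side" or "wrist"; returns a dict with "image" (384x512x3 uint8, red, green, blue), "fovy" (degrees; the focal length in pixels is half the picture's height over the tangent of half this angle, whatever the lens; pixels are square), "cx", "cy" (the principal point, pixels), "world_from_camera" (4x4, takes a point from camera to world coordinates). Camera axes: x right, y up, looking along -z (the intrinsics and any distortion apply to the point x, -y, -z); pixel columns grow to the right and rows downward; lengths in mm; the calibration is good to about 2 mm. A picture is of the moment at which its call begins. There is no depth.
- r.hand_in(): hands the job in, once; it reports no verdict.
Trained networks look in a picture, given as the dict that the camera call returned (one of the last four; its "shot" number tells which), for a name from the list of things; names that differ only in an ending like _2 or _b are one class to them, and where a whole thing is asked for, a point or a joint stands for the part that bears it (a point fixed in the world has none). Each returns a list of dicts, best first, with "p" (0 to 1); they miss things now and then, are a little off and sometimes report something else, mostly with a low value. They report only what shows in the picture. A call takes as long as a camera call.
- finder.outline_of(name, picture): "pixels" (384x512 bool, what is visible of it) and "rect" ([centre column, centre row, width, height] in pixels, round what is visible of it).
- finder.place_of(name, picture): "location" ([row, column] in pixels: a listed point, or the origin of a listed thing).
The state is a dict: "time": time; "qpos": joint angles; "dq": joint speeds; "effort": joint torques, N m; "eef_pos": TCP position; "orientation": TCP orientation; "contact_force": force on the tool from outside, world axes, zero at the start; "moment": the same for the moment, N m; "grip_width": finger opening in mm.
Only numpy, scipy, OpenCV 4.12 (cv2) and the standard library are available. Lean on these libraries where they do the work, as an engineer would, in place of code of your own. Each camera call takes 0.05 s, during which the arm holds its last target. There are 200 camera calls.

## Task

The little display riser on the counter slopes. Lay the spirit level on the middle of its wooden shelf, lengthways from the knob end to the hinge end, push it down firmly so that it sits flat, and let go of it; then grip the levelling knob, push it well down and then turn it until the bubble sits between the two lines. Finish still gripping the knob and holding it pressed down with the bubble centred, so that I can tighten the lock nut underneath; leave the other things on the counter where they are.

Things in the scene. Friction and masses are not known exactly. Their poses are not given: they have to be found in the camera images.
- level: Spirit level: straight aluminium bar 130 long x 22 wide x 32 mm high, dark rubber ends, about 0.2 kg. Origin: centre of its underside; x along its length, z up. The vial lies in a slot of its top (middle 58 mm), below the edges of the side walls, so its top may be pushed on with shut fingertips. It starts flat on the worktop; grip it across its 22 mm width.
- bubble (a joint): Bubble of the level, m: its offset from the vial's centre along the level's own +x. The white bubble (16 mm long) floats to the HIGHER end, about 0.25 m per rad of slope, stops at +-0.017, settles in 0.5 s. Between the two black lines (12 mm either side of the centre) means within +-0.004.
- plate: The riser's wooden shelf, 170 (x) x 80 (y) x 10 mm. Origin on its hinge line at its far (+x) end, underside, 40 mm above the worktop; x points from knob end to hinge end, the shelf runs from x = -0.170 to 0, upper surface at z = 0.010. Its knob end starts 0.035 to 0.07 rad low. It hardly gives when pushed on; only the knob tilts it.
- plate_mid (a point): Middle of the shelf's upper surface, about 45 mm above the worktop; axes as those of the shelf (z square to its surface).
- knob: Black levelling knob in line with the shelf, 125 mm from plate_mid, axis vertical. Origin: on the axis, 60 mm above the worktop, at the underside of its flange when up (it turns, but stays when the knob is pushed down). Flange 72 mm across, 6 mm thick; above it the round fluted grip, 36 mm across, 6 to 34 mm above the origin: take it from above. Stiff (0.06 N m), stays where left.
- knob_press (a joint): How far the knob is pushed down, m: 0 up, 0.008 at the stop. Spring: 3 N to start, 11 N at the stop; it comes up again when let go. Well down means beyond 0.005.
- stand: Dark steel base of the riser, 260 (x) x 110 x 12 mm, fixed; origin: centre of the underside, x from the knob (at x = -0.095) to the hinge (x = +0.115). Turning the knob CLOCKWISE seen from above raises the knob end of the shelf, 0.05 rad of slope per rad of knob (bubble 12.5 mm per rad); 0.7 to 1.4 rad are needed from the start and 1.3 rad more is left beyond level.
- tumbler: Bystander: glass tumbler, 75 mm across, 109 high, origin under its centre.
- bell: Bystander: steel counter bell, 74 mm across, 50 high, origin under its centre.
- lids: Bystander: low white stack of cup lids, 73 mm across, 45 high, origin under its centre.
- cup: Bystander: reusable cup with a lid, 73 mm across, 100 high, origin under its centre.
- jug: Bystander: small steel milk jug, 80x74x76 mm, origin under its centre.

How it is judged:
By the outcome, as a careful person would: the job done as asked, in the order asked, and still so for the second after the job is handed in, while the arm keeps its last pose, push and grip.
It also fails if it takes over 64 s, if anything falls off the work surface, if the arm or the gripper's body presses on something with over 40 N, if the wrist force passes 120 N, or if a joint passes its speed limit or range.

## Working session

There is one attempt and no reset: what is moved stays moved. The work goes in short steps, Python scripts to look and compute and a shell command to move; the robot and the scene stay as the last step left them, time stands still between calls to the robot, and variables do not carry over. Pictures are saved under pics/ and viewed, about 8 in all and at most 12, crops included, and the job is handed in when it is done.

```bash
mkdir -p pics; ls; cat > h.py <<'E'
import numpy as np, cv2
from bench import sensors, camera, r, finder
from scipy.spatial.transform import Rotation as R
def ray(p,col,row):
    f=p["image"].shape[0]/2/np.tan(np.radians(p["fovy"])/2)
    T=np.array(p["world_from_camera"]); d=T[:3,:3]@np.array([(col-p["cx"])/f,-(row-p["cy"])/f,-1.])
    return T[:3,3],d
def at(p,col,row,z):
    o,d=ray(p,col,row); return o+d*(z-o[2])/d[2]
def proj(p,X):
    f=p["image"].shape[0]/2/np.tan(np.radians(p["fovy"])/2)
    c=np.linalg.inv(np.array(p["world_from_camera"]))@np.append(X,1); return p["cx"]+f*c[0]/-c[2],p["cy"]-f*c[1]/-c[2]
def save(p,n): cv2.imwrite("pics/"+n,p["image"][:,:,::-1])
E
python3 - <<'E'
from h import *
s=sensors.get_state();print({k:np.round(v,3) for k,v in s.items()})
ims=[]
for n in("scene","side","wrist"):
    p=camera(n); ims.append(p["image"]); print(n,{k:v for k,v in p.items() if k not in("image","world_from_camera")},np.round(p["world_from_camera"],3).tolist())
    for o,z in(("level",0),("plate_mid",45),("knob",60),("stand",0),("tumbler",0),("bell",0),("lids",0),("cup",0),("jug",0)):
        for q in finder.place_of(o,p)[:1]:
            a=q["location"];print(o,round(q["p"],2),np.round(a),np.round(at(p,a[1],a[0],z)))
im=np.vstack([np.hstack(ims[:2])]);cv2.imwrite("pics/a.png",cv2.resize(im,(800,300))[:,:,::-1])
cv2.imwrite("pics/s.png",ims[0][:,:,::-1]);cv2.imwrite("pics/w.png",ims[2][:,:,::-1])
E
```

```text
pics
{'time': np.float64(0.0), 'qpos': array([-1.238,  0.468, -0.012,  1.604,  0.006,  1.071, -0.056]), 'dq': array([-0.   ,  0.   ,  0.   ,  0.001, -0.001,  0.   , -0.002]), 'effort': array([-0.0000e+00, -5.2056e+01, -1.2000e-02, -2.4375e+01, -5.7000e-02,
        1.7000e-02,  0.0000e+00]), 'eef_pos': array([238.407, 604.057, 203.339]), 'orientation': array([ 0.187,  0.982, -0.001, -0.   ]), 'contact_force': array([-0.477,  0.521, -0.816]), 'moment': array([ 0.002, -0.043,  0.022]), 'grip_width': np.float64(91.958)}
scene {'fovy': 51.61524100033708, 'cx': 258.48954985728886, 'cy': 195.87465983131435, 'shot': 1} [[0.904, 0.2, -0.377, 94.297], [-0.426, 0.38, -0.821, -988.359], [-0.021, 0.903, 0.429, 626.063], [0.0, 0.0, 0.0, 1.0]]
level 0.77 [195. 195.] [438. 331.   0.]
plate_mid 0.85 [225. 281.] [580. -87.  45.]
knob 0.93 [230. 242.] [454. -86.  60.]
stand 0.55 [242. 273.] [546. -96.   0.]
tumbler 0.76 [203. 314.] [794.  66.   0.]
bell 0.72 [184. 217.] [548. 389.   0.]
lids 0.59 [210. 206.] [436. 195.   0.]
cup 0.94 [222. 224.] [461.  88.   0.]
jug 0.96 [245. 367.] [ 783. -233.    0.]
side {'fovy': 53.551697007474175, 'cx': 252.39691785916054, 'cy': 195.11330943885983, 'shot': 2} [[0.938, 0.217, -0.271, 314.213], [-0.347, 0.577, -0.74, -732.903], [-0.004, 0.788, 0.616, 736.792], [0.0, 0.0, 0.0, 1.0]]
level 0.67 [173. 176.] [438. 357.   0.]
plate_mid 0.62 [241. 268.] [588. -96.  45.]
knob 0.81 [249. 218.] [459. -93.  60.]
stand 0.77 [258. 258.] [ 561. -101.    0.]
tumbler 0.96 [201. 308.] [787.  63.   0.]
bell 0.69 [157. 208.] [568. 417.   0.]
lids 0.55 [202. 190.] [445. 185.   0.]
cup 0.74 [221. 203.] [463.  87.   0.]
jug 0.81 [268. 360.] [ 789. -225.   -0.]
wrist {'fovy': 64.38340841521544, 'cx': 255.43051370700616, 'cy': 193.33225747216787, 'shot': 3} [[0.367, -0.889, -0.275, 160.79], [0.93, 0.35, 0.108, 635.609], [0.001, -0.296, 0.955, 383.744], [0.0, 0.0, 0.0, 1.0]]
level 0.64 [342. 147.] [433. 348.   0.]
```

View pics/a.png

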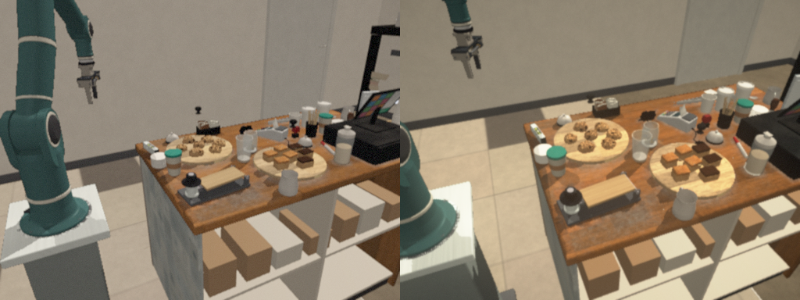

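View pics/w.png

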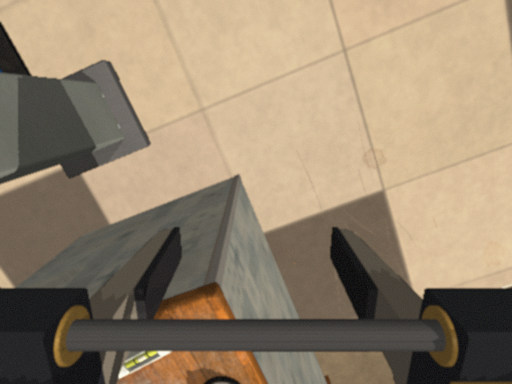

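The scene shows the riser front-left (about 280,230 full-size), with the level at the far-left corner of the counter. In the wrist view part of the level shows at (145,358). I'll move over it.

```bash
python3 -m pendant '[[-1,-14,-8,0,0,0,0],[-1,-27.5,-15.5,0,0,0,0],[-1,-27.5,-15.5,0,0,0,0],[-1,-27.5,-15.5,0,0,0,0],[-1,-27.5,-15.5,0,0,0,0],[-1,-27.5,-15.5,0,0,0,0],[-1,-27.5,-15.5,0,0,0,0],[-1,-27.5,-15.5,0,0,0,0],[-1,-27.5,-15.5,0,0,0,0],[-1,-27.5,-15.5,0,0,0,0]]' 
cat > lv.py <<'E'
from h import *
p=camera("wrist");save(p,"w2.png")
for z in(0,):
    q=finder.outline_of("level",p)[0];m=q["pixels"].astype(np.uint8);print(q["p"],q["rect"])
    # outline points to the plane of the top z=32 -> min area rect
    c=max(cv2.findContours(m,0,1)[0],key=cv2.contourArea)[:,0]
    for z in(0,32):
        w=np.array([at(p,a,b,z)[:2] for a,b in c],np.float32);print(z,cv2.minAreaRect(w))
    for n in("level","bubble","bell","lids"):
        for l in finder.place_of(n,p)[:2]: print(n,l["p"],l["location"],at(p,l["location"][1],l["location"][0],0))
s=sensors.get_state();print(s["eef_pos"],s["orientation"])
E
python3 lv.py
```

```text
time: 2.5
eef_pos: [435.8, 361.8, 204.2]
orientation: [0.185, 0.983, 0.0, -0.0]
contact_force: [-0.4, 0.8, -0.2]
grip_width: 92.0Traceback (most recent call last):
  File "lv.py", line 4, in <module>
    q=finder.outline_of("level",p)[0];m=q["pixels"].astype(np.uint8);print(q["p"],q["rect"])
      ~~~~~~~~~~~~~~~~~~~~~~~~~~~~^^^
IndexError: list index out of range
```

View pics/w2.png

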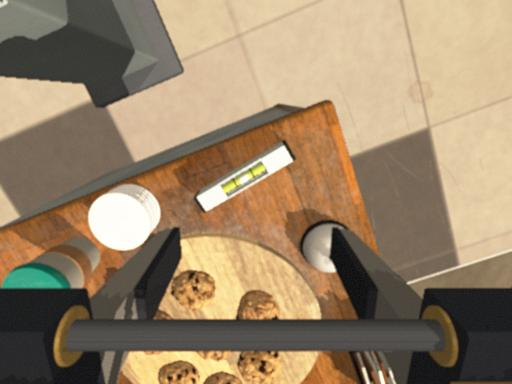

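The level is fully visible from about (200,202) to (290,152), with its centre at about (246,178). The lids are at (125,217) and the bell at (322,245).

```bash
sed -i 's/finder.outline_of("level",p)\[0\]/(finder.outline_of("level",p) or finder.outline_of("bubble",p))[0]/' lv.py; python3 lv.py; python3 - <<'E'
from h import *
p=camera("wrist")
a,b=at(p,204,198,32),at(p,288,153,32);print(a,b,(a+b)/2,np.linalg.norm(a-b),np.degrees(np.arctan2(*(b-a)[1::-1])))
E
```

```text
0.58 [245.3, 175.9, 103.3, 68.6]
0 ((442.01171875, 341.8768615722656), (29.09823989868164, 141.40846252441406), 9.69577693939209)
32 ((435.0216369628906, 346.0582275390625), (26.67133331298828, 129.61428833007812), 9.695792198181152)
level 0.9 [170.7, 245.1] [435.38436832 347.94548902   0.        ]
[442.94948619 291.56651835  32.        ] [428.41043024 404.80523907  32.        ] [435.67995821 348.18587871  32.        ] 114.1682618728663 97.31634792452475Traceback (most recent call last):
  File "lv.py", line 10, in <module>
    for l in finder.place_of(n,p)[:2]: print(n,l["p"],l["location"],at(p,l["location"][1],l["location"][0],0))
             ~~~~~~~~~~~~~~~^^^^^
ValueError: it knows: bell, cup, jug, knob, level, lids, plate, plate_mid, stand, tumbler
```

```bash
python3 -m pendant '[[-0.2,-0.5,-1.4,3,0,0,60],[-0.2,-0.5,-1.4,6,0,0,60],[-0.2,-0.5,-1.4,9,0,0,60],[-0.2,-0.5,-1.4,9,0,0,60],[-0.2,-0.5,-1.4,9,0,0,60],[-0.2,-0.5,-1.4,9,0,0,60],[-0.2,-0.5,-1.4,9,0,0,60],[-0.2,-0.5,-1.4,9,0,0,60],[-0.2,-0.5,-1.4,9,0,0,60],[-0.2,-0.5,-1.4,9,0,0,60]]' 30
python3 - <<'E'
from h import *
p=camera("wrist");save(p,"w3.png")
print(proj(p,[435.5,347,32]),proj(p,[425,411,32]),proj(p,[446,283,32]))
s=sensors.get_state();print(s["eef_pos"],s["orientation"],s["grip_width"],s["qpos"])
t=R.from_quat(s["orientation"]).as_matrix();print(t)
for k in(-1,1):print(proj(p,s["eef_pos"]+t@[0,k*s["grip_width"]/2,22]))
E
```

```text
time: 3.8
eef_pos: [436.4, 345.5, 114.3]
orientation: [0.651, 0.759, 0.0, -0.0]
contact_force: [-0.2, 0.2, 0.5]
grip_width: 55.0
(np.float64(254.26553321187163), np.float64(195.09654931324206)) (np.float64(253.37725855269107), np.float64(121.19138858390222)) (np.float64(255.03802077986037), np.float64(259.3681316257301))
[436.42010435 345.42772651 114.27206623] [ 6.51700726e-01  7.58476198e-01  9.31011538e-06 -1.44160842e-04] 54.9925817090751 [-0.96818781  0.4291002   0.2993146   1.92585132 -0.17045041  0.81091247
 -0.42545135]
[[-1.50572287e-01  9.88598980e-01 -2.06550316e-04]
 [ 9.88598975e-01  1.50572328e-01  2.02022452e-04]
 [ 2.30819952e-04 -1.73776448e-04 -9.99999958e-01]]
(np.float64(216.29167650305357), np.float64(222.73896267705177))
(np.float64(293.4751892687271), np.float64(222.81833848929932))
```

View pics/w3.png

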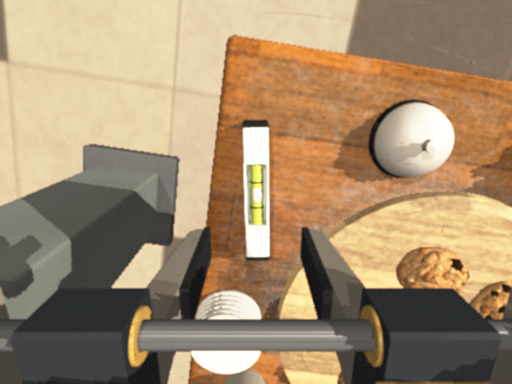

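The level lies upright in the picture, from (256,122) to (258,258), as predicted to within about 2 px. Next I descend and grip.

```bash
python3 -m pendant '[[-0.2,0.1,0.1,4,0,0,0],[-0.2,0.1,0.1,7,0,0,0],[-0.2,0.1,0.1,8.3,0,0,0],[-0.2,0.1,0.1,8.3,0,0,0],[1,0.1,0.1,8.3,0,0,0],[1,0.1,0.1,8.3,0,0,0],[1,0.1,0.1,8.3,0,0,0],[1,0.1,0.1,8.3,0,0,0],[1,0.1,0.1,8.3,0,0,0]]' 30
python3 -m pendant '[[1,0,0,-5,0,0,0],[1,0,0,-10,0,0,0],[1,0,0,-14,0,0,0],[1,0,0,-14,0,0,0],[1,0,0,-14,0,0,0],[1,0,0,-14,0,0,0]]'
python3 - <<'E'
from h import *
p=camera("wrist");save(p,"w4.png");s=sensors.get_state();print(s["eef_pos"],s["qpos"],s["contact_force"],s["moment"])
t=R.from_quat(s["orientation"]).as_matrix()
for x in(-65,0,65):print(proj(p,s["eef_pos"]+t@[x,0,0]))
for n in("scene","side"):
  p=camera(n)
  for o,z in(("plate_mid",45),("knob",60),("stand",0),("level",140)):
    for q in finder.place_of(o,p)[:2]:
      a=q["location"];print(n,o,round(q["p"],2),np.round(a),np.round(at(p,a[1],a[0],z)))
E
```

```text
time: 4.75
eef_pos: [437.5, 346.9, 31.8]
orientation: [0.652, 0.759, 0.001, -0.0]
contact_force: [0.3, 0.5, -0.0]
grip_width: 17.2
time: 5.35
eef_pos: [436.5, 346.2, 170.6]
orientation: [0.652, 0.759, -0.001, -0.0]
contact_force: [0.8, -0.3, -0.9]
grip_width: -0.1
[436.42469624 346.01629721 170.28053652] [-0.99312248  0.35536507  0.32529541  1.88246076 -0.13962271  0.92772024
 -0.45119796] [ 0.05809215 -0.57753351 -0.36372934] [-0.10269938  0.0490752  -0.07043407]
(np.float64(254.6594159506526), np.float64(319.8679079896284))
(np.float64(254.64005100452994), np.float64(235.8613063123179))
(np.float64(254.61650708655995), np.float64(133.7260085277331))
scene plate_mid 0.87 [226. 284.] [583. -95.  45.]
scene knob 0.31 [197. 193.] [396. 191.  60.]
scene stand 0.73 [242. 274.] [ 550. -100.    0.]
scene level 0.77 [195. 193.] [356.  36. 140.]
side plate_mid 0.66 [242. 265.] [582. -97.  45.]
side knob 0.87 [252. 218.] [ 456. -100.   60.]
side stand 0.64 [259. 254.] [ 550. -101.   -0.]
side level 0.65 [175. 177.] [415. 140. 140.]
side level 0.24 [234. 293.] [ 614. -181.  140.]
```

View pics/w4.png

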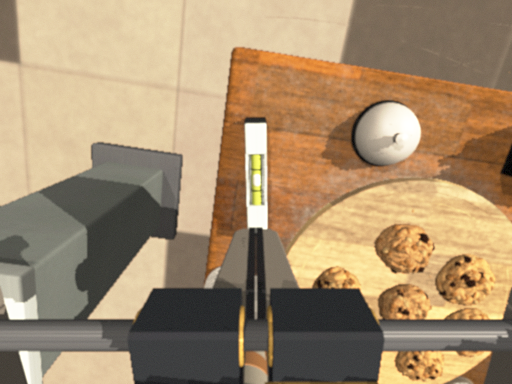

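The gripper closed empty. The level is still on the counter at about (256,173), so I need to know whether it moved.

```bash
python3 - <<'E'
from h import *
p=camera("wrist")
for y in(281,346.5,412):
  for z in (0,32): print(y,z,proj(p,[437.5+(346.5-y)*.16,y,z]))
for col,row in((256,118),(257,228),(245,180),(269,180)):print(at(p,col,row,32))
q=finder.outline_of("level",p)
if q:
  print(q[0]["p"],q[0]["rect"])
  c=max(cv2.findContours(q[0]["pixels"].astype(np.uint8),0,1)[0],key=cv2.contourArea)[:,0]
  print(cv2.minAreaRect(np.array([at(p,a,b,32)[:2] for a,b in c],np.float32)))
p=camera("side");i=p["image"][140:220,130:230];cv2.imwrite("pics/x.png",cv2.resize(i[:,:,::-1],(800,640))[:600])
E
```

```text
281 0 (np.float64(255.45348251148886), np.float64(225.767763464633))
281 32 (np.float64(255.4691329721658), np.float64(236.83305438169083))
346.5 0 (np.float64(255.0621431793213), np.float64(173.88653419292754))
346.5 32 (np.float64(255.0424387786876), np.float64(180.79713688037302))
412 0 (np.float64(254.62595430581854), np.float64(116.05944375809652))
412 32 (np.float64(254.562024066502), np.float64(117.70633416988947))
[428.51035875 411.93381809  32.        ]
[448.03943633 292.10885662  32.        ]
[426.63797436 345.74177219  32.        ]
[452.27665923 349.65690612  32.        ]
0.62 [257.2, 172.9, 20.2, 110.8]
((436.8882141113281, 352.4270324707031), (23.003093719482422, 120.50846862792969), 9.74694538116455)
```

View pics/x.png

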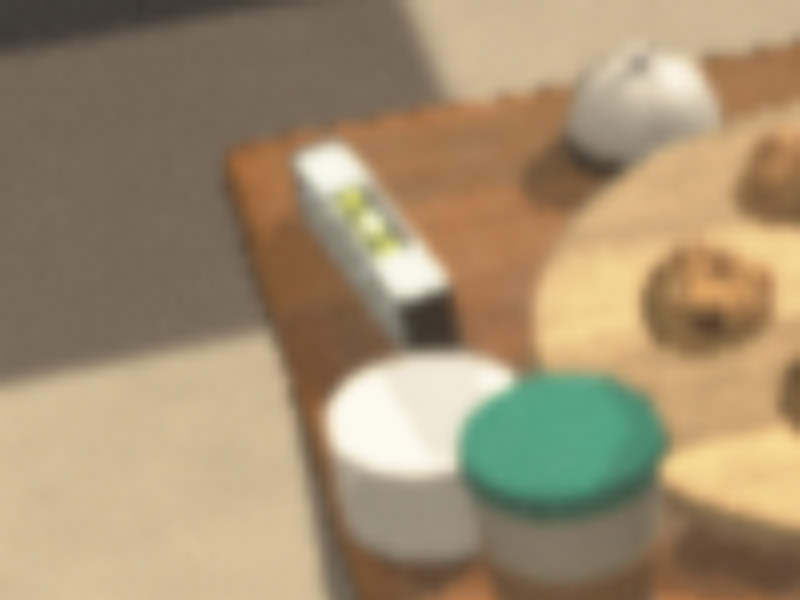

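```bash
python3 -c "
from h import *
print(r.tip_extent)"
python3 -m pendant '[[-0.2,0.1,0.1,0,0,0,0],[-0.2,0.1,0.1,0,0,0,0],[-0.2,0.1,0.1,0,0,0,0],[-0.2,0.1,0.1,0,0,0,0],[-0.2,0.1,0.1,5,0,0,0],[-0.2,0.1,0.1,10,0,0,0],[-0.2,0.1,0.1,13,0,0,0],[-0.2,0.1,0.1,14.2,0,0,0],[-0.2,0.1,0.1,14.2,0,0,0]]' 30
python3 - <<'E'
from h import *
p=camera("wrist");q=camera("side")
a=cv2.resize(p["image"][100:384,106:406],(400,379));b=cv2.resize(q["image"][120:215,130:230],(400,379))
cv2.imwrite("pics/y.png",np.hstack([a,b])[:,:,::-1])
E
```

```text
22.0
time: 6.95
eef_pos: [437.7, 347.3, 28.6]
orientation: [0.652, 0.758, -0.001, -0.0]
contact_force: [1.2, 0.3, 1.1]
grip_width: 55.1
```

View pics/y.png

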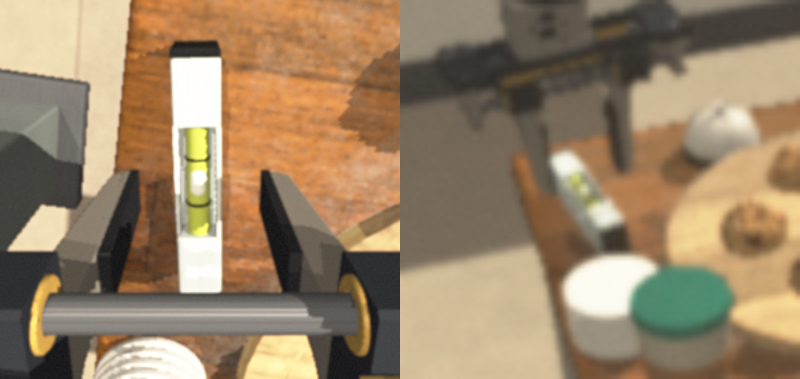

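The fingers straddle the level correctly. Now I close and watch the width.

```bash
python3 -m pendant '[[0.5,0,0,0,0,0,0],[0.5,0,0,0,0,0,0],[0.5,0,0,0,0,0,0],[0.5,0,0,0,0,0,0],[0.5,0,0,0,0,0,0]]' 25;python3 -m pendant '[[0.7,0,0,0,0,0,0],[0.7,0,0,0,0,0,0],[0.7,0,0,0,0,0,0],[0.7,0,0,0,0,0,0]]' 25
python3 - <<'E'
from h import *
p=camera("wrist");q=camera("side")
a=cv2.resize(p["image"][100:384,106:406],(400,379));b=cv2.resize(q["image"][120:215,130:230],(400,379))
cv2.imwrite("pics/y2.png",np.hstack([a,b])[:,:,::-1])
E
```

```text
time: 7.55
eef_pos: [439.4, 348.8, 31.4]
orientation: [0.652, 0.758, 0.002, 0.0]
contact_force: [-0.3, 0.8, 0.4]
grip_width: 23.3
time: 7.95
eef_pos: [439.4, 348.8, 31.3]
orientation: [0.652, 0.758, 0.002, 0.0]
contact_force: [0.5, -0.3, 0.8]
grip_width: 13.6
```

View pics/y2.png

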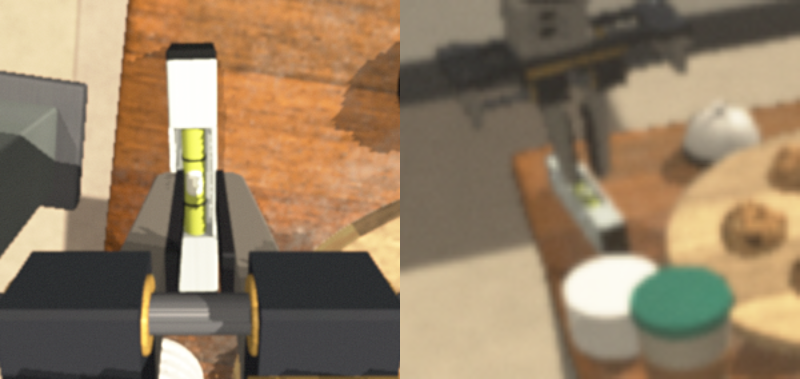

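The width has gone below 22 mm with the jaws over the level, so the tips may be riding above it. I'll check the geometry numerically.

```bash
python3 - <<'E'
from h import *
s=sensors.get_state();print(s["eef_pos"],s["grip_width"],s["effort"],s["contact_force"])
p=camera("side");w=camera("wrist");t=R.from_quat(s["orientation"]).as_matrix()
for k in(-1,1):
  X=s["eef_pos"]+t@[0,k*(s["grip_width"]/2+5),22];print("tip",X,"side",proj(p,X),"wrist",proj(w,X))
for y in(282,347,412):
  X=[437.5+(347-y)*.16,y,32];print("lev",X,proj(p,X),proj(w,X))
cv2.imwrite("pics/z.png",np.vstack([cv2.resize(p["image"][150:200,150:210],(720,600),interpolation=2)])[:,:,::-1])
T=np.array(w["world_from_camera"]);print(T[:3,3]-s["eef_pos"])
E
```

```text
[439.38532824 348.72070674  31.32227744] 14.008392253442109 [-1.22448200e-03 -4.81837642e+01  3.76503602e+00 -1.64749968e+01
 -4.10879985e-02 -2.39875173e-02 -2.23961260e-04] [0.03470721 0.63881497 0.80362016]
tip [427.56774061 346.9716928    9.29079321] side (np.float64(173.27164458998158), np.float64(172.95728593435464)) wrist (np.float64(237.98326843225658), np.float64(222.71429783329157))
tip [451.30288587 350.58303333   9.35402115] side (np.float64(180.04169165743065), np.float64(170.96253943690184)) wrist (np.float64(271.673347173097), np.float64(222.73085262183392))
lev [447.9, 282, 32] (np.float64(182.54973345984092), np.float64(176.6634822602093)) (np.float64(252.48282954821855), np.float64(323.5093530057814))
lev [437.5, 347, 32] (np.float64(175.3373849072082), np.float64(166.73391559942147)) (np.float64(251.46548974292156), np.float64(238.42547865194615))
lev [427.1, 412, 32] (np.float64(168.62270949228366), np.float64(157.48951807044904)) (np.float64(250.22615703220464), np.float64(134.77552011086598))
[-12.70222537  82.79001818 179.66632637]
```

View pics/z.png

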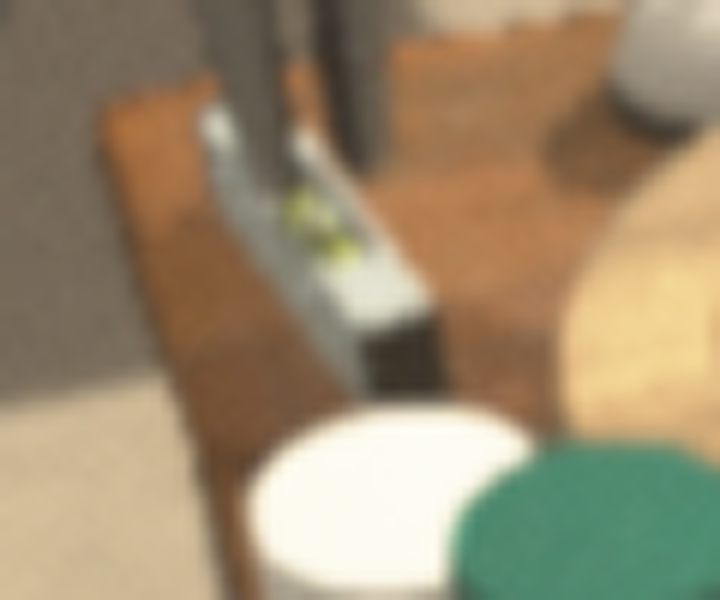

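Both cameras put the level where I expected. The real fingertips appear about 25–35 mm higher than the TCP reading implies, so the fingers are effectively shorter than stated. I'll open, go down in guarded steps and find the counter by touch.

```bash
python3 -m pendant '[[-0.2,-0.15,-0.15,0,0,0,0],[-0.2,-0.15,-0.15,0,0,0,0],[-0.2,-0.15,-0.15,0,0,0,0],[-0.2,-0.15,-0.15,0,0,0,0],[-0.2,-0.15,-0.15,0.6,0,0,0],[-0.2,-0.15,-0.15,0.6,0,0,0]]';python3 -m pendant '[[-0.2,0,0,0.3,0,0,0],[-0.2,0,0,0.6,0,0,0],[-0.2,0,0,0.6,0,0,0]]'
python3 - <<'E'
from h import *
s=sensors.get_state();print(s["eef_pos"],s["grip_width"],s["contact_force"])
p=camera("side");w=camera("wrist");t=R.from_quat(s["orientation"]).as_matrix()
for k in(-1,1):
  X=s["eef_pos"]+t@[0,k*(s["grip_width"]/2+5),22];print("tip",X,"side",proj(p,X),"wrist",proj(w,X))
a=cv2.resize(w["image"][100:384,106:406],(400,379));b=cv2.resize(p["image"][140:200,148:211],(398,379))
cv2.imwrite("pics/z2.png",np.hstack([a,b])[:,:,::-1])
E
```

```text
time: 8.75
eef_pos: [437.7, 346.8, 24.6]
orientation: [0.652, 0.758, 0.001, -0.0]
contact_force: [-0.7, -0.3, -0.1]
grip_width: 54.9
time: 9.05
eef_pos: [437.3, 346.5, 18.0]
orientation: [0.652, 0.759, 0.001, -0.0]
contact_force: [0.4, 0.1, 0.8]
grip_width: 55.2
[437.33777946 346.47785345  17.98034032] 55.24250267285013 [0.3822101  0.08007337 0.79152205]
tip [405.10228128 341.58633763  -4.04445864] side (np.float64(167.44443805901724), np.float64(178.435530408367)) wrist (np.float64(208.83701253185345), np.float64(222.64801426810374))
tip [469.60014771 351.41521945  -3.99482863] side (np.float64(185.76076148530615), np.float64(172.99540098271194)) wrist (np.float64(300.29845187021334), np.float64(222.66830121398448))
```

View pics/z2.png

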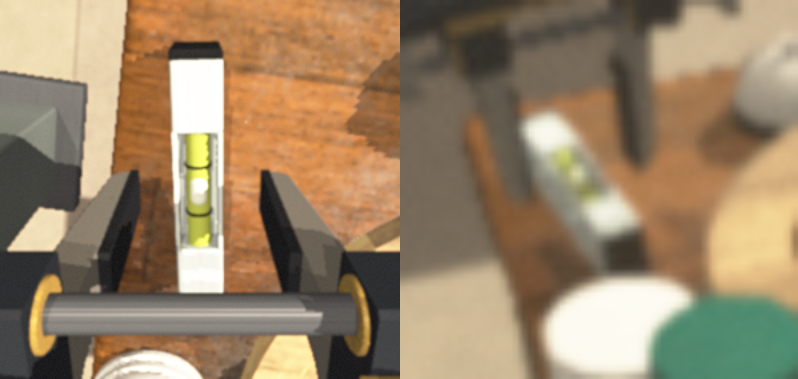

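There is no contact although the nominal tip is at z = −4, and the side view puts the tips at z ≈ 27, so the fingers are about 30 mm short. I continue down.

```bash
python3 -m pendant '[[-0.2,0,0,0.4,0,0,0],[-0.2,0,0,0.8,0,0,0],[-0.2,0,0,1.2,0,0,0],[-0.2,0,0,1.2,0,0,0]]';python3 -m pendant '[[-0.2,0,0,0.3,0,0,0],[-0.2,0,0,0.6,0,0,0],[-0.2,0,0,0.6,0,0,0]]'; python3 -m pendant '[[0.4,0,0,0,0,0,0],[0.5,0,0,0,0,0,0],[0.7,0,0,0,0,0,0],[1,0,0,0,0,0,0],[1,0,0,0,0,0,0],[1,0,0,0,0,0,0],[1,0,0,0,0,0,0],[1,0,0,0,0,0,0]]' 30
```

```text
time: 9.55
eef_pos: [437.2, 346.4, 5.7]
orientation: [0.652, 0.758, 0.0, -0.0]
contact_force: [-0.3, 0.2, 0.3]
grip_width: 55.5
time: 9.85
eef_pos: [437.0, 346.1, -0.8]
orientation: [0.652, 0.758, -0.0, -0.0]
contact_force: [0.2, -0.3, -0.7]
grip_width: 55.1
time: 10.65
eef_pos: [437.0, 346.2, -0.7]
orientation: [0.652, 0.758, 0.0, -0.0]
contact_force: [-0.3, -0.1, 1.2]
grip_width: 22.0
```

Gripped at 22.0 mm. Now I lift and carry the level over to the riser, turning it as it goes.

```bash
python3 -m pendant '[[1,0,0,-5,0,0,0],[1,0,0,-10,0,0,0],[1,0,0,-14,0,0,0],[1,-5,1,-15,0,0,-8],[1,-10,2,-15,0,0,-16],[1,-14,2.5,-15,0,0,-24],[1,-19,3,-15,0,0,-32],[1,-23,4,-15,0,0,-40],[1,-27,5,-15,0,0,-48],[1,-31,5.5,-15,0,0,-56]]'; python3 -c "
from h import *
s=sensors.get_state();t=R.from_quat(s['orientation']).as_matrix();print(s['qpos'],s['contact_force'],t[:,0],'shift cm',t.T@(np.array([583,-95,150])-s['eef_pos'])/10,'yaw x',np.degrees(np.arctan2(t[1,0],t[0,0])))"
```

```text
time: 11.65
eef_pos: [538.4, 46.2, 148.8]
orientation: [0.217, 0.976, 0.0, -0.0]
contact_force: [-0.3, -0.1, -3.4]
grip_width: 21.5
[-0.34356651  0.35164315  0.23950967  1.93605465 -0.10767829  0.8665721
  1.08579334] [-0.29156232 -0.14147991 -3.37631781] [-9.06146453e-01  4.22963692e-01  5.66983581e-04] shift cm [-10.01423387 -10.90260562  -0.1224449 ] yaw x 154.97815605977198
```

```bash
python3 -m pendant '[[1,-3,-3.5,0,0,0,-8],[1,-7,-7.5,0,0,0,-16],[1,-10,-11,0,0,0,-25],[1,-10,-11,0,0,0,-25],[1,-10,-11,0,0,0,-25],[1,-10,-11,0,0,0,-25]]'; python3 - <<'E'
from h import *
s=sensors.get_state();t=R.from_quat(s['orientation']).as_matrix();print(s['eef_pos'],s['qpos'],s['contact_force'],np.degrees(np.arctan2(t[1,0],t[0,0])))
for n in("wrist","side","scene"):
  p=camera(n);save(p,"m_%s.png"%n)
  if n=="wrist":
    for x in(-65,65):
      for z in (-32,0): print("lev",proj(p,s["eef_pos"]+t@[x,0,z]))
  for o,z in(("plate_mid",45),("knob",60),("stand",0)):
    for q in finder.place_of(o,p)[:1]:
      a=q["location"];print(n,o,round(q["p"],2),np.round(a),np.round(at(p,a[1],a[0],z),1))
  for o in("stand","plate"):
   q=finder.outline_of(o,p)
   if q:
    c=max(cv2.findContours(q[0]["pixels"].astype(np.uint8),0,1)[0],key=cv2.contourArea)[:,0]
    print(n,o,q[0]["p"],cv2.minAreaRect(np.array([at(p,a,b,12 if o=="stand" else 45)[:2] for a,b in c],np.float32)))
E
```

```text
time: 12.25
eef_pos: [581.7, -94.3, 148.1]
orientation: [0.0, 1.0, 0.001, -0.001]
contact_force: [-0.8, 1.0, -2.6]
grip_width: 22.0
[581.6814464  -94.3318546  148.06967283] [-0.04435302  0.42975097  0.19123976  1.81494118 -0.1018262   0.90878689
  1.76319518] [-0.81023086  1.0408605  -2.64921821] 179.97790456173695
lev (np.float64(254.89806095379853), np.float64(355.7781347916623))
lev (np.float64(254.9435993537976), np.float64(319.31998647071106))
lev (np.float64(254.88267513502961), np.float64(139.64270202185324))
lev (np.float64(254.94076582935983), np.float64(132.60855467721947))
wrist stand 0.87 ((545.1202392578125, -96.4705810546875), (270.99127197265625, 110.5295639038086), 5.202329635620117)
wrist plate 0.57 ((560.513671875, -95.99699401855469), (140.00291442871094, 80.73941802978516), 4.5206403732299805)
side plate_mid 0.62 [242. 268.] [588.5 -98.   45. ]
side knob 0.79 [250. 218.] [458.7 -93.9  60. ]
side stand 0.86 [258. 259.] [ 562.  -101.6    0. ]
side stand 0.58 ((556.2213134765625, -81.93598937988281), (278.1329345703125, 157.9159698486328), 4.025319576263428)
side plate 0.9 ((576.8839111328125, -99.42239379882812), (185.2867431640625, 87.71292114257812), 6.706767559051514)
scene plate_mid 0.94 [226. 282.] [577.8 -93.1  45. ]
scene knob 0.61 [232. 242.] [451.2 -96.3  60. ]
scene stand 0.78 ((559.3551025390625, -56.348854064941406), (303.2600402832031, 218.03668212890625), 6.893879413604736)
scene plate 0.85 ((569.2214965820312, -100.75283813476562), (198.1340789794922, 91.06362915039062), 7.11353874206543)
```

View pics/m_wrist.png

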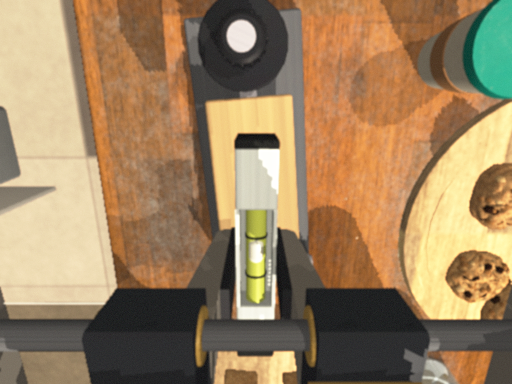

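The picture shows the level held straight over the shelf. The shelf's knob-end corners are at (206,101) and (293,95), the knob's flange centre is at about (243,43), and the riser is yawed about +5°. Next I work out plate_mid.

```bash
python3 - <<'E'
from h import *
p=camera("wrist")
a,b=at(p,206,101,42),at(p,293,95,42);m=(a+b)/2
print("knob-end",a,b,np.linalg.norm(a-b),m)
for g,u in (("L",((206,101),(217,228))),("R",((293,95),(299,230)))):
  q=[at(p,*c,z) for c,z in zip(u,(42,46))];d=q[0]-q[1];print(g,np.degrees(np.arctan2(-d[1],-d[0])))
k=at(p,243,43,66);k2=at(p,240,36,94);print("knob flange",k,"top",k2)
o=finder.outline_of("knob",p)
if o:
  print(o[0]["rect"]);mm=cv2.moments(o[0]["pixels"].astype(np.uint8),True);print(mm["m10"]/mm["m00"],mm["m01"]/mm["m00"])
print("mid from end",m+85*np.array([np.cos(.085),np.sin(.085),0]),"from knob",k+125*np.array([np.cos(.085),np.sin(.085),0]),k2+125*np.array([np.cos(.085),np.sin(.085),0]))
# stand edges
q=finder.outline_of("plate",p)[0]["pixels"]
ys=range(110,220,8);L=[at(p,np.where(q[y])[0].min(),y,44)[:2] for y in ys];Rr=[at(p,np.where(q[y])[0].max(),y,44)[:2] for y in ys]
for e in(L,Rr):
  e=np.array(e);f=np.polyfit(e[:,0],e[:,1],1);print("edge yaw",np.degrees(np.arctan(f[0])),"y at 585",np.polyval(f,585))
E
```

```text
knob-end [ 500.47023448 -139.94204087   42.        ] [495.34189543 -61.97718905  42.        ] 78.13333463303402 [ 497.90606496 -100.95961496   42.        ]
L 2.731366888020381
R 4.536565277900067
knob flange [ 456.98043442 -105.26796857   66.        ] top [ 457.04482419 -106.27897562   94.        ]
[246.9, 45.4, 92.4, 90.0]
244.7839478750185 42.62890567155338
mid from end [582.59918729 -93.74331192  42.        ] from knob [581.52914373 -94.65575822  66.        ] [581.5935335  -95.66676527  94.        ]
edge yaw 3.7071168702999584 y at 585 -133.351048791871
edge yaw 5.0872504701731645 y at 585 -54.169159896027516
```

```bash
python3 -m pendant '[[1,0,0,3,0,-3,-4.5],[1,0,0,6,0,-3,-4.5],[1,0,0,8.5,0,-3,-4.5],[1,0,0,9.3,0,-3,-4.5],[1,0,0,9.3,0,-3,-4.5],[1,0,0,9.3,0,-3,-4.5]]'; python3 -c "
from h import *
s=sensors.get_state();t=R.from_quat(s['orientation']).as_matrix();print(t.round(4),s['contact_force'],'to mid cm',t.T@(np.array([582,-94.5,47])-s['eef_pos'])/10)"
```

```text
time: 13.9
eef_pos: [583.3, -96.1, 56.8]
orientation: [-0.039, 0.999, -0.0, 0.027]
contact_force: [0.2, -0.4, -2.6]
grip_width: 21.8
[[-0.9955 -0.078   0.0533]
 [-0.078   0.997   0.0019]
 [-0.0532 -0.0023 -0.9986]] [ 0.18603855 -0.37264635 -2.56555017] to mid cm [0.17211002 0.16841606 0.96701801]
```

```bash
python3 -m pendant '[[1,0.15,0.15,0.4,0,0,0],[1,0.15,0.15,0.8,0,0,0],[1,0.15,0.15,0.8,0,0,0]]'; python3 -m pendant '[[1,0,0,0.15,0,0,0],[1,0,0,0.3,0,0,0],[1,0,0,0.3,0,0,0]]'
```

```text
time: 14.2
eef_pos: [582.1, -94.5, 48.8]
orientation: [-0.039, 0.999, -0.0, 0.027]
contact_force: [-0.1, 0.5, -2.0]
grip_width: 21.8
time: 14.5
eef_pos: [582.1, -94.5, 45.6]
orientation: [-0.039, 0.999, -0.0, 0.027]
contact_force: [0.2, -0.2, -2.6]
grip_width: 21.8
```

```bash
python3 -m pendant '[[1,0,0,0.15,0,0,0],[1,0,0,0.3,0,0,0],[1,0,0,0.3,0,0,0]]'
```

```text
time: 14.8
eef_pos: [582.5, -94.7, 44.0]
orientation: [-0.039, 0.999, 0.0, 0.027]
contact_force: [-4.4, -0.0, 8.6]
grip_width: 22.1
```

```bash
python3 -m pendant '[[0.3,0,0,0,0,0,0],[0.1,0,0,0,0,0,0],[-0.1,0,0,0,0,0,0],[-0.1,0,0,0,0,0,0],[-0.1,0,0,0,0,0,0],[-0.1,0,0,-2,0,0,0],[-0.1,0,0,-5,0,0,0],[0.5,0,0,-7,0,3,0],[1,0,0,-7,0,3,0],[1,0,0,-7,0,3,0]]'; python3 -m pendant '[[1,0,0,0,0,0,0],[1,0,0,0,0,0,0],[1,0,0,0,0,0,0],[1,0,0,0,0,0,0]]' 
python3 - <<'E'
from h import *
s=sensors.get_state();t=R.from_quat(s['orientation']).as_matrix();print(t.round(3),s["eef_pos"])
p=camera("wrist")
a=np.array([-.9969,-.078,0])
for k in(-65,0,65):
  X=np.array([582.3,-94.6,77])+a*k+[0,0,-.05*k];print(proj(p,X))
q=finder.outline_of("level",p)
if q:
  c=max(cv2.findContours(q[0]["pixels"].astype(np.uint8),0,1)[0],key=cv2.contourArea)[:,0]
  print(q[0]["p"],q[0]["rect"],cv2.minAreaRect(np.array([at(p,a,b,76)[:2] for a,b in c],np.float32)))
print([ (l["p"],at(p,l["location"][1],l["location"][0],45)) for n in("level","plate_mid") for l in finder.place_of(n,p)[:1]])
w=p["image"];g=(w[:,:,0]>150)&(w[:,:,1]>150)&(w[:,:,2]<90);print("vial px",[v.mean() for v in np.where(g)],g.sum())
E
```

```text
time: 15.8
eef_pos: [578.8, -94.6, 113.6]
orientation: [-0.039, 0.999, -0.001, 0.001]
contact_force: [0.6, -0.1, -0.4]
grip_width: 28.6
time: 16.2
eef_pos: [578.5, -94.7, 113.1]
orientation: [-0.039, 0.999, -0.001, 0.001]
contact_force: [-1.1, -0.1, -0.5]
grip_width: 0.8
[[-0.997 -0.078  0.001]
 [-0.078  0.997 -0.002]
 [-0.001 -0.002 -1.   ]] [578.47172253 -94.69287741 113.09084623]
(np.float64(254.8618119609465), np.float64(295.22890595471233))
(np.float64(254.83965583323635), np.float64(219.3977390731728))
(np.float64(254.81417086438356), np.float64(132.17333996674546))
0.81 [259.7, 178.6, 31.0, 102.5] ((552.4302368164062, -96.59439849853516), (75.0022201538086, 21.89560317993164), 4.335021495819092)
[(0.64, array([581.06222215, -94.13443667,  45.        ])), (0.81, array([578.79499902, -94.22662392,  45.        ]))]
vial px [np.float64(186.418430335097), np.float64(374.8311287477954)] 2268
```

```bash
python3 -m pendant '[[1,-0.35,0,2,0,0,0],[1,-0.35,0,3.5,0,0,0],[1,-0.35,0,4,0,0,0],[1,-0.35,0,4,0,0,0]]'; python3 -m pendant '[[1,0,0,0.2,0,0,0],[1,0,0,0.4,0,0,0],[1,0,0,0.4,0,0,0]]';  python3 -m pendant '[[1,0,0,0.1,0,0,0],[1,0,0,0.2,0,0,0],[1,0,0,0.2,0,0,0]]'
```

```text
time: 16.8
eef_pos: [581.5, -94.4, 72.5]
orientation: [-0.039, 0.999, -0.001, -0.0]
contact_force: [0.2, 0.4, 0.2]
grip_width: 0.2
time: 17.1
eef_pos: [581.5, -94.4, 68.6]
orientation: [-0.039, 0.999, -0.001, -0.0]
contact_force: [0.2, 0.3, -0.7]
grip_width: 0.4
time: 17.4
eef_pos: [581.6, -94.4, 66.6]
orientation: [-0.039, 0.999, -0.001, 0.0]
contact_force: [1.1, -0.5, 0.6]
grip_width: 0.5
```

```bash
python3 -m pendant '[[1,0,0,0.1,0,0,0],[1,0,0,0.2,0,0,0],[1,0,0,0.2,0,0,0]]';  python3 -m pendant '[[1,0,0,0.1,0,0,0],[1,0,0,0.2,0,0,0],[1,0,0,0.2,0,0,0]]'; python3 -m pendant '[[1,0,0,0.1,0,0,0],[1,0,0,0.2,0,0,0],[1,0,0,0.2,0,0,0]]'
```

```text
time: 17.7
eef_pos: [581.9, -94.7, 65.5]
orientation: [-0.039, 0.999, -0.001, 0.0]
contact_force: [-2.0, -0.6, 6.5]
grip_width: 0.6
time: 18.0
eef_pos: [581.8, -94.7, 64.9]
orientation: [-0.039, 0.999, -0.001, 0.0]
contact_force: [-5.3, 0.6, 10.0]
grip_width: 0.5
time: 18.3
eef_pos: [581.6, -94.7, 64.3]
orientation: [-0.039, 0.999, -0.0, 0.0]
contact_force: [-5.2, 0.2, 11.9]
grip_width: 0.6
```

```bash
python3 -m pendant '[[1,0,0,0.25,0,0,0],[1,0,0,0.5,0,0,0],[1,0,0,0.5,0,0,0],[1,0,0,0.5,0,0,0]]'; python3 -m pendant '[[1,0,0,-1,0,0,0],[1,0,0,-4,0,0,0],[1,0,0,-8,0,0,0],[0.3,0,0,-8,0,0,0],[-0.2,0,0,-8,0,0,0],[-0.2,0,0,-8,0,0,0]]'
python3 - <<'E'
from h import *
s=sensors.get_state();t=R.from_quat(s['orientation']).as_matrix();print(s["eef_pos"])
p=camera("wrist")
q=finder.outline_of("level",p)
if q:
  c=max(cv2.findContours(q[0]["pixels"].astype(np.uint8),0,1)[0],key=cv2.contourArea)[:,0]
  print(q[0]["p"],q[0]["rect"],cv2.minAreaRect(np.array([at(p,a,b,77)[:2] for a,b in c],np.float32)))
for n,z in(("level",45),("plate_mid",45),("knob",60)):
  for l in finder.place_of(n,p)[:1]: print(n,l["p"],at(p,l["location"][1],l["location"][0],z))
o=finder.outline_of("knob",p)
if o: print("knob",o[0]["rect"],at(p,*o[0]["rect"][:2],66))
save(p,"n.png")
E
```

```text
time: 18.7
eef_pos: [581.5, -94.8, 63.0]
orientation: [-0.039, 0.999, -0.0, 0.0]
contact_force: [-11.3, 1.7, 28.8]
grip_width: 0.2
time: 19.3
eef_pos: [580.6, -94.6, 142.0]
orientation: [-0.039, 0.999, 0.0, -0.001]
contact_force: [0.2, 0.3, 0.7]
grip_width: 22.6
[580.61814479 -94.63900574 141.97245947]
0.87 [257.4, 197.2, 27.0, 149.8] ((580.3035888671875, -94.54174041748047), (132.53475952148438, 22.69497299194336), 3.884080171585083)
level 0.88 [583.29241517 -93.71948617  45.        ]
plate_mid 0.8 [579.05024245 -92.81792838  45.        ]
knob 0.65 [ 457.57162892 -104.91010006   60.        ]
knob [256.6, 46.5, 96.2, 92.9] [ 458.89420853 -102.87515265   66.        ]
```

The level is seated after a 29 N push, released, at about (581,−94.5), yaw 4°. That matches the shelf middle. Next is the knob, with a yaw chosen so the wrist camera sees the vial while I turn.

```bash
python3 -m pendant '[[-0.3,5,0,0,0,0,8],[-0.3,10,-0.1,0,0,0,16],[-0.3,12.4,-0.1,0,0,0,24],[-0.3,12.4,-0.1,1,0,0,32],[-0.3,12.4,-0.1,2,0,0,40],[-0.3,12.4,-0.1,3,0,0,48],[-0.3,12.4,-0.1,3,0,0,54.5],[-0.3,12.4,-0.1,3,0,0,54.5],[-0.3,12.4,-0.1,3,0,0,54.5]]'
cat > b.py <<'E'
import sys
from h import *
s=sensors.get_state();t=R.from_quat(s['orientation']).as_matrix();print(np.round(s["eef_pos"],1),"yaw",np.degrees(np.arctan2(t[1,0],t[0,0])).round(1),s["contact_force"].round(1),s["qpos"].round(2),s["grip_width"])
p=camera("wrist");save(p,sys.argv[1])
for n,z in(("level",45),("knob",60)):
  for l in finder.place_of(n,p)[:1]: print(n,l["p"],at(p,l["location"][1],l["location"][0],z))
# rectify level top: 1px=0.25mm along level axis; vial assumed z=76, +u toward hinge
C=np.array([581,-94.4,75]);d=np.array([.9969,.078,.0]);e=np.array([-.078,.9969,0])
g=[proj(p,C+d*a+e*b) for a,b in((-70,-20),(70,-20),(70,20),(-70,20))]
print("quad",np.round(g).tolist())
M=cv2.getPerspectiveTransform(np.float32(g),np.float32([(0,0),(560,0),(560,160),(0,160)]))
w=cv2.warpPerspective(p["image"],M,(560,160));cv2.imwrite("pics/r_"+sys.argv[1],w[:,:,::-1])
E
python3 b.py k1.png
```

```text
time: 20.5
eef_pos: [457.6, -105.3, 112.4]
orientation: [0.422, 0.907, -0.0, -0.001]
contact_force: [0.6, -0.5, -0.5]
grip_width: 59.7
[ 457.6 -105.3  112.4] yaw 130.1 [ 0.6 -0.5 -0.5] [-0.16  0.3   0.37  2.13 -0.16  0.73  1.01] 59.73774462366681
level 0.93 [579.82841861 -91.4267315   45.        ]
knob 0.71 [ 456.02682508 -104.06784518   60.        ]
quad [[296.0, 269.0], [421.0, 350.0], [454.0, 320.0], [327.0, 232.0]]
```

```bash
python3 -m pendant '[[-0.3,0,0,2.5,0,0,0],[-0.3,0,0,4.5,0,0,0],[-0.3,0,0,5.1,0,0,0],[-0.3,0,0,5.1,0,0,0]]'; python3 -m pendant '[[-0.3,0,0,0.2,0,0,0],[-0.3,0,0,0.3,0,0,0],[-0.3,0,0,0.3,0,0,0]]';python3 -m pendant '[[-0.3,0,0,0.1,0,0,0],[-0.3,0,0,0.2,0,0,0],[-0.3,0,0,0.2,0,0,0]]'
```

```text
time: 21.05
eef_pos: [457.1, -105.4, 61.1]
orientation: [0.422, 0.906, -0.0, -0.001]
contact_force: [0.4, -1.0, 1.4]
grip_width: 59.8
time: 21.35
eef_pos: [457.5, -105.5, 58.6]
orientation: [0.422, 0.906, -0.0, -0.001]
contact_force: [-0.1, 0.1, 0.3]
grip_width: 59.6
time: 21.65
eef_pos: [457.5, -105.5, 56.6]
orientation: [0.422, 0.906, -0.0, -0.001]
contact_force: [0.1, -0.2, -0.2]
grip_width: 59.9
```

```bash
python3 -m pendant '[[0.1,0,0,0,0,0,0],[0.3,0,0,0,0,0,0],[0.6,0,0,0,0,0,0],[1,0,0,0,0,0,0],[1,0,0,0,0,0,0]]' 50; python3 -m pendant '[[1,0,0,0.2,0,0,0],[1,0,0,0.4,0,0,0],[1,0,0,0.6,0,0,0],[1,0,0,0.8,0,0,0],[1,0,0,0.8,0,0,0]]'; python3 b.py k2.png
```

```text
time: 22.15
eef_pos: [457.2, -105.7, 56.6]
orientation: [0.422, 0.906, -0.0, -0.001]
contact_force: [-0.9, -1.6, 1.5]
grip_width: 35.0
time: 22.65
eef_pos: [457.2, -105.7, 48.9]
orientation: [0.423, 0.906, -0.0, -0.001]
contact_force: [-3.8, -0.9, 10.4]
grip_width: 35.0
[ 457.2 -105.7   48.9] yaw 130.0 [-3.8 -0.9 10.4] [-0.12  0.42  0.32  2.16 -0.24  0.59  1.08] 34.99770427407803
level 0.36 [654.90002272 -84.48772858  45.        ]
knob 0.81 [ 455.04272116 -103.32135162   60.        ]
quad [[310.0, 324.0], [470.0, 423.0], [516.0, 386.0], [353.0, 277.0]]
```

The knob is down about 7.7 mm with 10.4 N reaction, matching the spring. Now I turn it clockwise 40° while pressing.

```bash
python3 -m pendant '[[1,0,0,0.2,0,0,6],[1,0,0,0.2,0,0,12],[1,0,0,0.2,0,0,18],[1,0,0,0.2,0,0,24],[1,0,0,0.2,0,0,30],[1,0,0,0.2,0,0,36],[1,0,0,0.2,0,0,40],[1,0,0,0.2,0,0,40],[1,0,0,0.2,0,0,40],[1,0,0,0.2,0,0,40]]'; python3 b.py k3.png
cat > v.py <<'E'
import sys
from h import *
im=cv2.imread("pics/r_"+sys.argv[1]).astype(int); b,g,r_=im[:,:,0],im[:,:,1],im[:,:,2]
y=(g-b>50)&(r_-b>20)                      # green-yellow vial
rows=np.where(y.sum(1)>25)[0]
if len(rows)==0: print("no vial"); sys.exit()
c=int(np.median(np.where(y)[0])); print("vial rows",rows.min(),rows.max(),"mid",c,"cols",np.where(y.sum(0)>2)[0][[0,-1]])
for k in range(160,420,4): print(k,im[c-5:c+6,k:k+4].mean((0,1)).round().astype(int).tolist(),end=";")
E
python3 v.py k3.png
```

```text
time: 23.8
eef_pos: [456.0, -106.2, 48.3]
orientation: [0.707, 0.707, -0.001, -0.002]
contact_force: [-8.4, -1.4, 24.3]
grip_width: 35.0
[ 456.  -106.2   48.3] yaw 90.0 [-8.4 -1.4 24.3] [-0.26  0.45  0.51  2.17 -0.37  0.61  0.51] 34.96655443003729
level 0.77 [583.02962525 -92.8323841   45.        ]
knob 0.84 [ 455.05522615 -102.10683135   60.        ]
quad [[354.0, 278.0], [605.0, 261.0], [625.0, 193.0], [355.0, 213.0]]
vial rows 3 114 mid 31 cols [  0 353]
160 [148, 218, 247];164 [166, 232, 253];168 [170, 234, 253];172 [173, 234, 253];176 [174, 235, 253];180 [174, 235, 253];184 [176, 235, 253];188 [177, 235, 253];192 [176, 235, 252];196 [178, 236, 253];200 [181, 237, 253];204 [187, 238, 253];208 [186, 238, 253];212 [181, 236, 253];216 [184, 237, 253];220 [185, 237, 253];224 [182, 235, 252];228 [183, 236, 252];232 [185, 236, 252];236 [187, 237, 252];240 [187, 236, 252];244 [186, 235, 251];248 [188, 235, 251];252 [191, 235, 251];256 [195, 237, 252];260 [199, 238, 252];264 [201, 239, 252];268 [200, 238, 251];272 [196, 236, 250];276 [197, 235, 250];280 [197, 235, 249];284 [197, 236, 251];288 [203, 241, 253];292 [207, 243, 253];296 [206, 241, 253];300 [206, 241, 253];304 [208, 242, 253];308 [213, 243, 253];312 [218, 245, 253];316 [221, 247, 254];320 [224, 248, 254];324 [225, 248, 254];328 [223, 248, 254];332 [221, 247, 254];336 [221, 247, 254];340 [221, 246, 253];344 [221, 246, 253];348 [97, 112, 116];352 [0, 0, 0];356 [0, 0, 0];360 [0, 0, 0];364 [0, 0, 0];368 [0, 0, 0];372 [0, 0, 0];376 [0, 0, 0];380 [0, 0, 0];384 [0, 0, 0];388 [0, 0, 0];392 [0, 0, 0];396 [0, 0, 0];400 [0, 0, 0];404 [0, 0, 0];408 [0, 0, 0];412 [0, 0, 0];416 [0, 0, 0];
```

```bash
cat > v.py <<'E'
import sys
from h import *
im=cv2.imread("pics/r_"+sys.argv[1]).astype(int); b,g,r_=im[:,:,0],im[:,:,1],im[:,:,2]
y=(g-b>70)&(g>=r_-5)
rr,cc=np.where(y); print("n",len(rr))
if len(rr):
  h=np.bincount(rr,minlength=160); print("rows",{i:int(h[i]) for i in range(0,160,5) if h[i]})
  c=int(np.median(rr)); print("mid",c,"cols",cc.min(),cc.max())
  for k in range(170,400,6): print(k,im[c-4:c+5,k:k+6].mean((0,1)).round().astype(int).tolist(),end=";")
E
python3 v.py k3.png; python3 - <<'E'
from h import *
a=cv2.imread("pics/k3.png");print(a[250:262:3,440:512:6].tolist()[0])
E
```

```text
n 6264
rows {70: 79, 75: 141, 80: 143, 85: 142, 90: 143, 95: 143, 100: 154, 105: 166, 110: 153}
mid 92 cols 166 337
170 [139, 255, 255];176 [141, 255, 255];182 [140, 255, 255];188 [141, 255, 255];194 [142, 255, 255];200 [142, 255, 255];206 [143, 255, 255];212 [144, 255, 255];218 [144, 255, 255];224 [96, 192, 192];230 [110, 214, 214];236 [147, 255, 255];242 [148, 255, 255];248 [148, 255, 255];254 [149, 255, 255];260 [150, 255, 255];266 [150, 255, 255];272 [151, 255, 255];278 [152, 255, 255];284 [153, 255, 255];290 [154, 255, 255];296 [154, 255, 255];302 [155, 255, 255];308 [189, 255, 255];314 [251, 255, 255];320 [252, 253, 254];326 [248, 252, 252];332 [255, 255, 255];338 [77, 78, 78];344 [0, 0, 0];350 [0, 0, 0];356 [0, 0, 0];362 [0, 0, 0];368 [0, 0, 0];374 [0, 0, 0];380 [0, 0, 0];386 [0, 0, 0];392 [0, 0, 0];398 [0, 0, 0];[[220, 233, 235], [218, 231, 234], [220, 233, 234], [220, 232, 235], [219, 232, 235], [220, 234, 236], [221, 234, 236], [222, 235, 237], [221, 234, 236], [219, 234, 235], [221, 234, 236], [219, 232, 235]]
```

```bash
python3 v.py k1.png; echo; python3 v.py k2.png; python3 - <<'E'
from h import *
s=sensors.get_state();print(s["moment"],s["contact_force"],s["time"])
for n in("side","scene"):
  p=camera(n);q=finder.outline_of("plate",p)
  print(n,[(l["p"],l["location"]) for o in("knob","plate","level") for l in finder.place_of(o,p)[:1]])
E
```

```text
n 1454
rows {90: 20, 95: 41, 100: 58, 105: 84, 110: 88}
mid 104 cols 174 269
170 [92, 114, 124];176 [98, 133, 141];182 [102, 164, 171];188 [102, 194, 197];194 [108, 217, 219];200 [109, 226, 227];206 [86, 174, 175];212 [91, 204, 204];218 [114, 251, 250];224 [119, 253, 252];230 [119, 252, 252];236 [116, 250, 250];242 [116, 251, 251];248 [115, 250, 250];254 [104, 245, 244];260 [86, 212, 209];266 [60, 128, 126];272 [45, 61, 60];278 [42, 42, 40];284 [40, 39, 38];290 [41, 40, 38];296 [41, 41, 38];302 [41, 40, 39];308 [40, 38, 36];314 [41, 39, 38];320 [41, 40, 38];326 [41, 40, 37];332 [41, 40, 39];338 [42, 41, 40];344 [41, 40, 38];350 [42, 39, 38];356 [40, 39, 37];362 [41, 39, 37];368 [41, 40, 38];374 [42, 41, 39];380 [40, 40, 38];386 [40, 40, 38];392 [40, 39, 37];398 [42, 41, 39];
n 0
[-0.16435862  2.33995407  0.01334128] [-9.53767445 -0.40001119 25.78178787] 23.95
side [(0.36, [204.6, 187.4]), (0.64, [236.7, 296.4]), (0.97, [240.0, 267.0])]
scene [(0.79, [230.9, 243.7]), (0.63, [221.3, 307.5]), (0.8, [227.0, 281.4])]
```

The bubble still reads about +17 mm, hard at the hinge end. I'll turn a bit more and see whether it responds.

```bash
sed -i 's/^  for k in range.*/  o=im[c-4:c+5].mean(0); print("white cols",[k for k in range(160,420,3) if o[k,0]>215], "dark",[k for k in range(160,420,3) if 20<o[k,1]<215])/' v.py; python3 -m pendant '[[1,0,0,0.1,0,0,6],[1,0,0,0.1,0,0,12],[1,0,0,0.1,0,0,18],[1,0,0,0.1,0,0,18],[1,0,0,0.1,0,0,18],[1,0,0,0.1,0,0,18]]'; python3 b.py k4.png; python3 v.py k4.png
```

```text
time: 25.05
eef_pos: [455.4, -106.1, 48.4]
orientation: [0.809, 0.587, -0.001, -0.003]
contact_force: [-8.4, 0.4, 22.2]
grip_width: 35.2
[ 455.4 -106.1   48.4] yaw 71.9 [-8.4  0.4 22.2] [-0.33  0.46  0.59  2.18 -0.44  0.62  0.26] 35.15119315757129
knob 0.57 [ 455.78117141 -104.04302013   60.        ]
quad [[361.0, 249.0], [630.0, 153.0], [626.0, 74.0], [338.0, 185.0]]
n 5905
rows {65: 12, 70: 127, 75: 127, 80: 128, 85: 127, 90: 127, 95: 130, 100: 166, 105: 165, 110: 52}
mid 90 cols 171 343
white cols [160, 163, 166, 169, 304, 307, 310, 313, 316, 319, 322, 325, 328, 331, 334, 337, 340] dark [235]
```

View pics/k4.png

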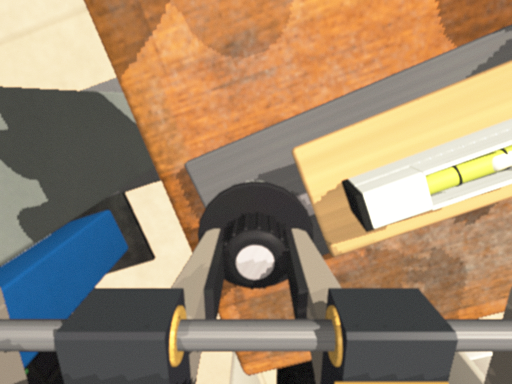

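The picture (my last) shows the knob gripped at (255,255), the level seated on the shelf, and the vial's line at (460,172) with the bubble at about (505,158). The bubble moved 4 mm for 18°, as expected. About 58° remain, so I do 30° and check the gain.

```bash
python3 -m pendant '[[1,0,0,0.1,0,0,6],[1,0,0,0.1,0,0,12],[1,0,0,0.1,0,0,18],[1,0,0,0.1,0,0,24],[1,0,0,0.1,0,0,30],[1,0,0,0.1,0,0,30],[1,0,0,0.1,0,0,30],[1,0,0,0.1,0,0,30],[1,0,0,0.1,0,0,30]]'; python3 b.py k5.png; python3 v.py k5.png
```

```text
time: 26.1
eef_pos: [454.5, -105.6, 48.3]
orientation: [0.934, 0.358, -0.002, -0.004]
contact_force: [-8.1, 2.4, 24.0]
grip_width: 35.0
[ 454.5 -105.6   48.3] yaw 41.9 [-8.1  2.4 24. ] [-0.43  0.5   0.72  2.18 -0.55  0.66 -0.15] 34.96378505508054
level 0.73 [585.31324869 -94.33497405  45.        ]
knob 0.82 [ 455.77126888 -105.84901944   60.        ]
quad [[349.0, 200.0], [579.0, -53.0], [516.0, -127.0], [290.0, 154.0]]
n 7812
rows {60: 41, 65: 175, 70: 172, 75: 165, 80: 164, 85: 163, 90: 163, 95: 201, 100: 204, 105: 119}
mid 84 cols 176 409
white cols [160, 163, 166, 169, 172, 175, 286, 289, 292, 295, 298, 301, 304, 307, 310, 313, 316, 319, 322, 325, 328, 331, 334] dark [241, 244, 340, 343, 397, 400]
```

The gain is as specified. The bubble is now at about +6.2 mm, so another 28° is needed.

```bash
python3 -m pendant '[[1,0,0,0.1,0,0,6],[1,0,0,0.1,0,0,12],[1,0,0,0.1,0,0,18],[1,0,0,0.1,0,0,24],[1,0,0,0.1,0,0,28],[1,0,0,0.1,0,0,28],[1,0,0,0.1,0,0,28],[1,0,0,0.1,0,0,28],[1,0,0,0.1,0,0,28],[1,0,0,0.1,0,0,28]]'; python3 b.py k6.png; python3 v.py k6.png
```

```text
time: 27.25
eef_pos: [454.0, -104.7, 48.3]
orientation: [0.993, 0.121, -0.003, -0.005]
contact_force: [-8.7, 3.6, 24.7]
grip_width: 34.9
[ 454.  -104.7   48.3] yaw 13.9 [-8.7  3.6 24.7] [-0.52  0.54  0.85  2.19 -0.66  0.7  -0.54] 34.85408361568592
level 0.58 [586.26388811 -96.54663065  45.        ]
knob 0.7 [ 457.11784973 -103.25695042   60.        ]
quad [[312.0, 163.0], [395.0, -203.0], [289.0, -226.0], [234.0, 150.0]]
n 3620
rows {60: 95, 65: 80, 70: 79, 75: 78, 80: 77, 85: 78, 90: 78, 95: 85, 100: 94}
mid 81 cols 180 283
white cols [160, 163, 166, 169, 172, 175, 178, 262, 265, 268, 271, 274, 277, 280] dark [247, 250]
```

```bash
python3 -m pendant '[[1,0,0,0.1,0,0,0],[1,0,0,0.1,0,0,0],[1,0,0,0.1,0,0,0],[1,0,0,0.1,0,0,0],[1,0,0,0.1,0,0,0],[1,0,0,0.1,0,0,0],[1,0,0,0.1,0,0,0]]'; python3 b.py k7.png; python3 v.py k7.png; python3 - <<'E'
from h import *
im=cv2.imread("pics/r_k7.png");print([(k,im[77:86,k].mean(0).astype(int).tolist()) for k in range(240,284,2)])
p=camera("side")
for o in("tumbler","bell","lids","cup","jug","level","plate_mid"):
  for q in finder.place_of(o,p)[:1]:
    a=q["location"];print(o,round(q["p"],2),np.round(at(p,a[1],a[0],45 if o in("level","plate_mid") else 0)))
E
```

```text
time: 28.1
eef_pos: [454.0, -104.7, 48.4]
orientation: [0.993, 0.121, -0.003, -0.006]
contact_force: [-6.6, 1.6, 22.7]
grip_width: 34.4
[ 454.  -104.7   48.4] yaw 13.9 [-6.6  1.6 22.7] [-0.52  0.54  0.85  2.19 -0.66  0.7  -0.54] 34.36295617191333
level 0.81 [585.94341972 -95.02220397  45.        ]
knob 0.84 [ 456.34568051 -103.60089269   60.        ]
quad [[312.0, 163.0], [395.0, -203.0], [289.0, -226.0], [234.0, 150.0]]
n 3427
rows {60: 95, 65: 74, 70: 73, 75: 73, 80: 71, 85: 72, 90: 72, 95: 78, 100: 94}
mid 81 cols 180 283
white cols [160, 163, 166, 169, 172, 175, 178, 256, 259, 262, 265, 268, 271, 274, 277, 280] dark [247, 250]
[(240, [138, 254, 254]), (242, [136, 255, 255]), (244, [119, 250, 250]), (246, [79, 169, 168]), (248, [60, 80, 81]), (250, [81, 165, 164]), (252, [121, 251, 250]), (254, [165, 253, 253]), (256, [216, 248, 251]), (258, [239, 251, 252]), (260, [248, 253, 254]), (262, [252, 255, 255]), (264, [254, 255, 255]), (266, [254, 255, 255]), (268, [255, 255, 255]), (270, [255, 255, 255]), (272, [255, 255, 255]), (274, [255, 255, 255]), (276, [255, 255, 255]), (278, [255, 255, 255]), (280, [228, 228, 228]), (282, [6, 6, 6])]
tumbler 0.68 [781.  66.   0.]
cup 0.54 [457.  91.   0.]
jug 0.83 [ 794. -222.    0.]
level 0.58 [585. -82.  45.]
```

After settling, the gap gives about −2.3 mm, so I turn back roughly 10° and let it settle.

```bash
python3 -m pendant '[[1,0,0,0.1,0,0,-5],[1,0,0,0.1,0,0,-10],[1,0,0,0.1,0,0,-10],[1,0,0,0.1,0,0,-10],[1,0,0,0.1,0,0,-10],[1,0,0,0.1,0,0,-10],[1,0,0,0.1,0,0,-10],[1,0,0,0.1,0,0,-10],[1,0,0,0.1,0,0,-10],[1,0,0,0.1,0,0,-10]]';python3 -m pendant '[[1,0,0,0.1,0,0,0],[1,0,0,0.1,0,0,0],[1,0,0,0.1,0,0,0],[1,0,0,0.1,0,0,0],[1,0,0,0.1,0,0,0],[1,0,0,0.1,0,0,0],[1,0,0,0.1,0,0,0],[1,0,0,0.1,0,0,0],[1,0,0,0.1,0,0,0],[1,0,0,0.1,0,0,0]]'; python3 b.py k8.png; python3 v.py k8.png; python3 - <<'E'
from h import *
im=cv2.imread("pics/r_k8.png");print([(k,im[77:86,k].mean(0).astype(int).tolist()[:2]) for k in range(236,360,2)])
E
```

```text
time: 29.65
eef_pos: [454.1, -105.0, 48.4]
orientation: [0.978, 0.207, -0.002, -0.007]
contact_force: [-6.5, 1.1, 19.8]
grip_width: 34.9
time: 30.65
eef_pos: [454.2, -105.0, 48.4]
orientation: [0.978, 0.208, -0.002, -0.007]
contact_force: [-6.5, 1.1, 20.8]
grip_width: 34.9
[ 454.2 -105.    48.4] yaw 24.0 [-6.5  1.1 20.8] [-0.48  0.52  0.8   2.19 -0.62  0.68 -0.39] 34.90893578622288
level 0.62 [585.35350269 -96.56313674  45.        ]
knob 0.94 [ 456.49517381 -103.29545451   60.        ]
quad [[328.0, 174.0], [475.0, -161.0], [379.0, -207.0], [254.0, 148.0]]
n 3886
rows {60: 123, 65: 80, 70: 79, 75: 78, 80: 79, 85: 79, 90: 82, 95: 106, 100: 115}
mid 82 cols 179 310
white cols [160, 163, 166, 169, 172, 175, 262, 265, 268, 271, 274, 277, 280, 283, 286, 289, 292, 295, 298, 301] dark [244, 247, 304]
[(236, [138, 254]), (238, [139, 254]), (240, [139, 255]), (242, [120, 252]), (244, [84, 181]), (246, [62, 85]), (248, [80, 158]), (250, [119, 249]), (252, [137, 255]), (254, [139, 254]), (256, [138, 254]), (258, [140, 254]), (260, [170, 253]), (262, [217, 249]), (264, [241, 251]), (266, [249, 254]), (268, [253, 255]), (270, [254, 255]), (272, [255, 255]), (274, [255, 255]), (276, [255, 255]), (278, [255, 255]), (280, [255, 255]), (282, [255, 255]), (284, [255, 255]), (286, [255, 255]), (288, [255, 255]), (290, [255, 255]), (292, [255, 255]), (294, [255, 255]), (296, [255, 255]), (298, [255, 255]), (300, [255, 255]), (302, [248, 248]), (304, [115, 115]), (306, [0, 0]), (308, [0, 0]), (310, [0, 0]), (312, [0, 0]), (314, [0, 0]), (316, [0, 0]), (318, [0, 0]), (320, [0, 0]), (322, [0, 0]), (324, [0, 0]), (326, [0, 0]), (328, [0, 0]), (330, [0, 0]), (332, [0, 0]), (334, [0, 0]), (336, [0, 0]), (338, [0, 0]), (340, [0, 0]), (342, [0, 0]), (344, [0, 0]), (346, [0, 0]), (348, [0, 0]), (350, [0, 0]), (352, [0, 0]), (354, [0, 0]), (356, [0, 0]), (358, [0, 0])]
```

The gap between line and bubble is about 3.65 mm, where 4 mm would be exact centre, so the bubble is off by about −0.35 mm and has settled. The knob is at the stop with 21 N. Handing in.

```bash
python3 -c "
from h import *
print(r.hand_in())"
```

```text
the job is handed in; nothing more can be done
None
```

The job is handed in at about 31 s: the level is seated on the shelf and the bubble is between the lines. The gripper is still holding the knob down.

- **Level:** I laid it at the middle of the shelf, lined up within about 1°, pushed it down with about 29 N, and let go. The wrist camera then put it within about 2 mm of the middle.
- **Knob:** I gripped it with 50 N and pushed it down about 8 mm to the stop. Then I turned it clockwise until the bubble centred, with a 10° correction back at the end.
- **Last check:** From the line-to-bubble gap in the rectified wrist picture, the bubble is about −0.35 mm off centre (limit ±4 mm). It was read after a second of settling, but only the knob-side line was in view. The push on the knob was still about 21 N, and the grip width was 34.9 mm.

**What failed or disagreed:**
- **First two grips:** Both closed above the level without moving it, because the real fingertips end about 33 mm short of the stated position. I worked from heights found by touch after that.
- **First 40° of knob turn:** It moved the bubble less than the stated range allows. After that the bubble moved as specified.
- **Other things on the counter:** I didn't touch any that I know of. My last side picture found the tumbler, cup and jug where they were, within about 10 mm, but did not report the bell or the lids.

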